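# Shim an engine mount bracket in the packing jig

### The arm

A 7-joint arm with a two-finger parallel gripper is mounted at the origin on the work surface. World frame = base frame: x ahead of the robot, y to its left, z up, the work surface at z = 0. Lengths are in m, angles in rad, forces in N, time in s.
With the tool pointing down it reaches from about 0.425 to 0.925 m from the base axis. Payload 6.8 kg.
Tool frame: the origin (TCP) lies where the fingers leave the gripper's body, on its centre line; the fingertips stand 73 mm ahead of it and the grasp point (between the pads) lies 54 mm ahead of it; z points along the fingers, y is the line along which they close (so a half turn about z gives the same grasp; the last joint's range is limited). The gripper opens to 85 mm and grips with 20 to 120 N. Pads are 22 mm wide; open, the fingers measure 114 mm over their backs; the gripper's body (76 mm by 85 mm) begins 54 mm behind the grasp point. The pads swing forward as they close: fully open they stand 13 mm farther back than shut.
Start: joints at [-1.341, 0.477, 0.022, 1.555, -0.011, 1.109, -0.083], TCP at [0.224, 0.637, 0.304] pointing down, gripper open.
Joint ranges: [-2.96, 2.96], [-0.34, 2.1], [-1.41, 1.46], [0.24, 2.44], [-1.37, 4.51], [0.17, 1.92], [-2.96, 2.96]. Speed limits (rad/s): [2.39, 2.39, 3.14, 3.14, 3.14, 3.14, 3.14].

### API

Orientations are given as a rotation vector (axis times angle).
In Python, from bench import r, grab_frame, camera_info gives the robot as it stands.
- The arm moves only by the shell command python3 -m pendant FILE [OPENING] [FORCE], which reads ROWS from the file FILE. ROWS is a JSON list of rows, 1 to 5 of them, each an object with the fields pos (a list: dx, dy, dz in shares of 0.3 m (1.0 is 0.3 m)), rotvec (a list: a rotation vector rx, ry, rz in a scale on which 1.0 is 2 rad); a field left out counts as zero; each row is the pose to reach, as a shift and turn from the pose commanded when the command began, along the tool's axes at that moment; what a row does not reach only later rows make up. A row lasts 1/10 s, in which the tool goes at most 0.05 m and 0.15 rad, less where a joint would pass 70% of its speed; a pose out of reach is approached as far as the arm can. OPENING is the finger opening in m, set as the command begins (- or left out keeps the last). The fingers move at their own pace and stop on an object; FORCE is the grip in N (left out, the last holds). Time passes only in rows, so rows that do not move let the fingers close. It prints the time, the measured TCP pose, the force, the opening and the grip force at its end. Shift and turn numbers lie between -1 and 1, and a call with a number outside is refused. Input that does not fit is refused with a message, and nothing moves.
- r.get_obs(): the state, without advancing time (a new reading comes with each control period).
- grab_frame(name): name is "side" or "top" or "wrist"; returns (picture, depth): 420x560x3 uint8, blue, green, red; 420x560 float32, m along the optical axis (not along the pixel's ray), 0 where there is no reading.
- camera_info(name): a dict with "camera_matrix" (3x3 intrinsics, pixels), "R" (3x3) and "t" (3): a world point X has camera coordinates R X + t. Camera axes: x right, y down, z forward; pixel columns grow to the right and rows downward; lengths in m; the calibration is good to about 2 mm. A picture is of the moment at which its call begins: read the wrist's pose just before it. camera_info takes no time and is no camera call; for the wrist camera it gives the pose at the moment of the call.
- r.hand_in(): hands the job in; it is judged then, once.
The state is a dict: "clock": time; "joints": joint angles; "qvel": joint speeds; "tau": joint torques, N m; "tcp_pos": TCP position; "orientation": TCP orientation; "contact_force": force on the tool from outside, world axes, zero at the start; "moment": the same for the moment, N m; "grip_width": finger opening in m; "gripper_force": force on a finger pad.
Only numpy, scipy, OpenCV 4.12 (cv2) and the standard library are available. Lean on these libraries where they do the work, as an engineer would, in place of code of your own. Each camera call takes 0.05 s, during which the arm holds its last target. There are 200 camera calls.

### The job

Pack the gap between the blue bracket and the jig's spring-back pad with the orange plates from the rack: stand one upright in the gap and let go of it, then push the pad in by its red handle; if the pad reaches its stop before it firmly pinches the stack against the bracket, let it spring back, add another plate and push again. Finish while holding the pad pushed firmly in by its handle, so that the stack stays squeezed between pad and bracket; leave the pencil pot, the parts box and the gasket ring where they are.

Things in the scene. Friction and masses are not known exactly. Their poses are not given: they have to be found in the camera images.
- jig: steel jig screwed to the bench, base plate 270 x 110 x 8 thick, long side along its x; origin on the bench below the jig (base runs from x = -155 to +115), z up. Its +x is the direction in which the pad is pushed, towards the bracket; the gap lies on its centre line y = 0
- gap_floor (a point): point on the gap's floor (top of the base plate, 8 above the bench), at jig x = -20, y = 0, below the pad's face when the pad is fully back; axes as the jig's. Two rails 12 high beside the gap (inner faces at y = -29 and +29) leave 58 for the plates. A plate stands in the gap with its 12 mm thickness along the jig's x and its 50 mm width along y
- bracket: blue L-shaped engine mount bracket, bolted into the jig (does not move); its upright face, 50 wide x 42 high, looks along the jig's -x to the pad. Origin at the foot of that face, on the base plate; axes parallel to the jig's. Its place along the jig's x varies from run to run, so the gap with the pad fully back is 24 to 42 wide
- bracket_face (a point): centre of the bracket's upright face, 21 above the gap's floor; axes parallel to the jig's
- push_slide (a joint): how far the steel pad (50 wide, top 52 above the bench) with its carriage and red handle is pushed in (m): 0 fully back, 0.020 at its hard stop. A spring pushes it back with 2 N at 0 and 4 N at the stop; let go, it returns to 0 by itself. With a reading above 0.0185 under push the pad is at its stop and the stack is too thin: one more plate (12) then fits
- pad_face (a point): centre of the pad's face, 30 above the bench; at jig x = -20 with the pad fully back; moves with the pad
- handle (a point): middle of the red upright handle of the pad, 66 above the bench, 70 behind the pad's face; the handle block is 16 thick (jig's x) x 30 wide (jig's y) and reaches from 40 to 86 above the bench; free on all sides, so it can be pinched from above across its 16 or 30 mm, or pushed from behind; a steady 10 to 20 N along the jig's +x is a firm push
- rack: grey plastic rack, 128 x 70 overall, three slots side by side 36 apart along its x, each 16 wide with 22 high walls; slot floor 6 above the bench; origin on the bench under the middle slot; each plate stands in a slot with its x along the rack's x. The rack is fixed to the bench
- plate_a: orange plastic packing plate A, 12 thick (its x) x 50 wide (its y) x 45 high with a grip tab 30 wide, 12 thick on top, whole height 82; 50 to 100 g; stands upright in the rack; origin at the centre of its underside, z up; the three are alike. Take it by the tab, across its 30 mm, between 45 (shoulders) and 82 above the origin
- plate_b: orange plastic packing plate B, 12 thick (its x) x 50 wide (its y) x 45 high with a grip tab 30 wide, 12 thick on top, whole height 82; 50 to 100 g; stands upright in the rack; origin at the centre of its underside, z up; the three are alike. Take it by the tab, across its 30 mm, between 45 (shoulders) and 82 above the origin
- plate_c: orange plastic packing plate C, 12 thick (its x) x 50 wide (its y) x 45 high with a grip tab 30 wide, 12 thick on top, whole height 82; 50 to 100 g; stands upright in the rack; origin at the centre of its underside, z up; the three are alike. Take it by the tab, across its 30 mm, between 45 (shoulders) and 82 above the origin
- pencil_pot: steel pencil pot with pencils, 72 across, 100 high (pencils 165); origin at the centre of its underside; to be left alone
- parts_box: small cardboard box 90 x 120 x 60 high; origin at the centre of its underside; to be left alone
- gasket: black rubber gasket ring lying flat, 90 across, 5 thick; origin at the centre of its underside; to be left alone
Not all that is in view belongs to the job. What is shaped like the plate_a but black or green is not meant. Leave any turquoise look-alike of the plate_c alone.

How it is judged:
By the outcome, as a careful person would: the job done as asked, in the order asked, and still so for the second after the job is handed in, while the arm keeps its last pose, push and grip.
It also fails if it takes over 72 s, if anything falls off the work surface, if the arm or the gripper's body presses on something with over 40 N, if the wrist force passes 120 N, or if a joint passes its speed limit or range.

## Working session

There is one attempt and no reset: what is moved stays moved. The work goes in short steps, Python scripts to look and compute and a shell command to move; the robot and the scene stay as the last step left them, time stands still between calls to the robot, and variables do not carry over. Pictures are saved under pics/ and viewed, at most 10 in all, crops included, and the job is handed in when it is done.

```bash
mkdir -p pics; ls; python3 - <<'E'
from bench import r, grab_frame, camera_info
import cv2,numpy as np
for n in ("top","side"):
    p,d=grab_frame(n); cv2.imwrite(f"pics/{n}0.png",p); np.save(f"pics/{n}0.npy",d)
o=r.get_obs(); print(o)
E
```

```text
pics
{'clock': 0.1, 'joints': array([-1.34109838,  0.47770661,  0.02233708,  1.55634191, -0.01152656,
        1.10930335, -0.08309947]), 'qvel': array([ 0.00017795, -0.00221758, -0.00058612, -0.00261156,  0.00024471,
       -0.0004835 ,  0.00026064]), 'tau': array([ 3.57343277e-03, -5.97764182e+01,  1.61309447e+00, -2.81955868e+01,
        1.27221723e-02,  5.08646583e-03,  2.97755335e-06]), 'tcp_pos': array([0.22355843, 0.6364667 , 0.30303449]), 'orientation': array([-5.28040298e-01, -3.09671115e+00,  2.54656801e-03]), 'contact_force': array([-0.51174917, -0.5062955 , -0.30496492]), 'moment': array([-0.04382392,  0.01894687,  0.0238921 ]), 'gripper_force': 0.0, 'grip_width': 0.08535716576498174}
```

View pics/top0.png

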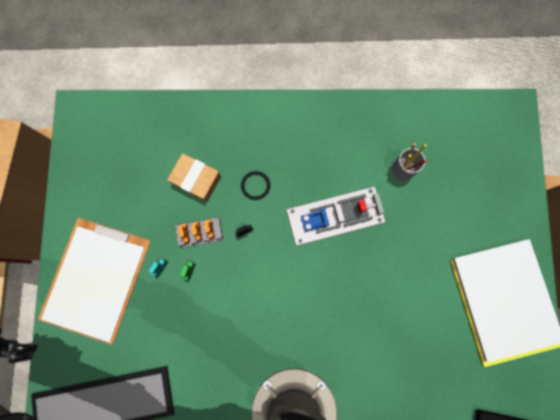

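View pics/side0.png

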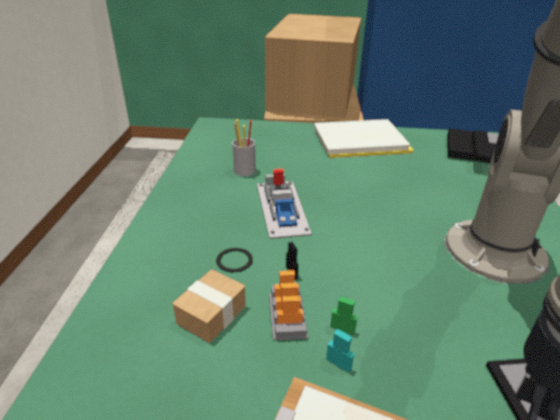

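Top view: three orange plates in the rack at (184,232), (197,231) and (209,229). The look-alikes are black (244,231), green (187,270) and turquoise (157,267). The jig is at (336,216), with the red handle at (362,207) and the blue bracket at (315,219), so its +x points image-left. I choose the orange plates and measure next.

```bash
cat > h.py <<'E'
from bench import r, grab_frame, camera_info
import cv2,numpy as np
from scipy.spatial.transform import Rotation as Ro
def cloud(n,d,ci=None):
    ci=ci or camera_info(n); K=np.array(ci["camera_matrix"]);R=np.array(ci["R"]);t=np.array(ci["t"])
    v,u=np.mgrid[:d.shape[0],:d.shape[1]]
    c=np.stack([(u-K[0,2])/K[0,0]*d,(v-K[1,2])/K[1,1]*d,d],-1)
    return (c-t)@R
def proj(n,X,ci=None):
    ci=ci or camera_info(n); c=np.array(ci["R"])@np.array(X)+np.array(ci["t"]); p=np.array(ci["camera_matrix"])@c; return p[:2]/p[2]
def masks(p):
    h=cv2.cvtColor(p,cv2.COLOR_BGR2HSV); H,S,V=cv2.split(h)
    return dict(red=((H<5)|(H>174))&(S>150)&(V>80),orange=(H>=6)&(H<18)&(S>170)&(V>90),blue=(H>100)&(H<125)&(S>130)&(V>60),white=(S<50)&(V>120))
def totool(dw):
    o=r.get_obs(); return Ro.from_rotvec(o["orientation"]).inv().apply(dw)
E
python3 - <<'E'
from h import *
ci=camera_info("top");print(ci["t"],np.array(ci["R"]).round(2).tolist())
p=cv2.imread("pics/top0.png");d=np.load("pics/top0.npy");W=cloud("top",d);m=masks(p)
def rep(n,mk,box):
    u0,v0,u1,v1=box;b=np.zeros(mk.shape,bool);b[v0:v1,u0:u1]=1;b&=mk&(d>0);q=W[b]
    print(n,len(q),q.mean(0).round(4),'zmax',q[:,2].max().round(3),'z pct',np.percentile(q[:,2],[5,50,95]).round(3));return q
rep('red',m['red'],(340,190,385,225))
q=rep('blue',m['blue'],(295,200,345,240))
rep('orange',m['orange'],(170,210,225,250))
for z,s in ((0.008,(280,180,392,250)),):
    u0,v0,u1,v1=s;b=np.zeros(d.shape,bool);b[v0:v1,u0:u1]=1;b&=(W[...,2]>0.004)&(W[...,2]<0.1)
    q=W[b][:,:2].astype(np.float32);(c,wh,a)=cv2.minAreaRect(q*1000);print('jig',c,wh,a)
    b=np.zeros(d.shape,bool);b[210:252,170:228]=1;b&=(W[...,2]>0.004)&(W[...,2]<0.1)
    q=W[b][:,:2].astype(np.float32);(c,wh,a)=cv2.minAreaRect(q*1000);print('rack',c,wh,a)
cv2.imwrite("pics/crop1.png",np.hstack([cv2.resize(p[195:285,145:255],(400,330),interpolation=cv2.INTER_CUBIC),cv2.resize(p[175:257,285:395],(400,330),interpolation=cv2.INTER_CUBIC)]))
E
```

```text
[0.02283225 0.54780908 1.16283928] [[0.0, -1.0, -0.01], [-0.99, -0.0, -0.16], [0.16, 0.01, -0.99]]
red 67 [ 0.563  -0.1868  0.0821] zmax 0.09 z pct [0.067 0.084 0.088]
blue 291 [ 0.531  -0.0656  0.0284] zmax 0.054 z pct [0.017 0.022 0.051]
orange 234 [0.4927 0.2762 0.06  ] zmax 0.092 z pct [0.034 0.055 0.089]
jig (550.89794921875, -123.669921875) (206.0169219970703, 331.14324951171875) 0.004818047862499952
rack (501.8105773925781, 277.76531982421875) (121.64359283447266, 162.3226776123047) 0.06603295356035233
```

View pics/crop1.png

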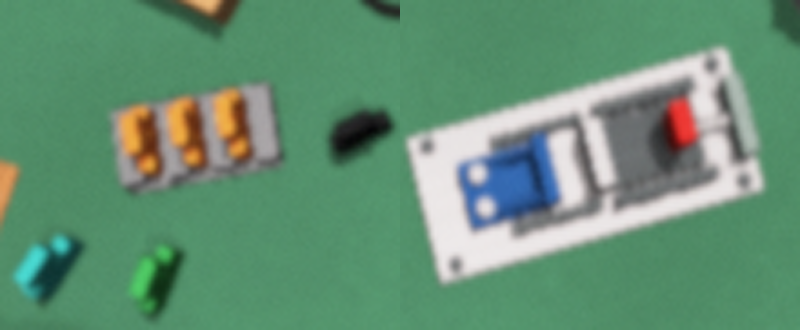

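The crop confirms three orange plates in the rack. Turquoise, green and black stand loose outside it. Next I get yaws and the first transit.

```bash
cat >> h.py <<'E'
def plane(n,uv,z,ci=None):
    ci=ci or camera_info(n);K=np.array(ci["camera_matrix"]);R=np.array(ci["R"]);t=np.array(ci["t"])
    uv=np.atleast_2d(uv).astype(float);ray=np.c_[uv,np.ones(len(uv))]@np.linalg.inv(K).T@R;C=-R.T@t
    return C+ray*((z-C[2])/ray[:,2])[:,None]
def rel(pos,yaw):
    # rotation: tool z down, tool y at world angle yaw ; returns tool-axes shift, rotvec (nearest half turn)
    o=r.get_obs();R0=Ro.from_rotvec(o["orientation"]);out=[]
    for k in (0,np.pi):
        y=np.array([np.cos(yaw+k),np.sin(yaw+k),0]);z=np.array([0,0,-1.]);x=np.cross(y,z)
        out.append((R0.inv()*Ro.from_matrix(np.c_[x,y,z])).as_rotvec())
    rv=min(out,key=np.linalg.norm)
    return R0.inv().apply(np.array(pos)-o["tcp_pos"]).round(4),rv.round(4)
E
python3 - <<'E'
from h import *
p=cv2.imread("pics/top0.png");m=masks(p)
w=np.zeros(p.shape[:2],np.uint8);w[180:250,284:390]=m['white'][180:250,284:390]
u=np.argwhere(w)[:,::-1];q=plane("top",u,0.008)[:,:2]
print('jig',cv2.minAreaRect((q*1000).astype(np.float32)))
h=cv2.cvtColor(p,cv2.COLOR_BGR2HSV)
w=np.zeros(p.shape[:2],bool);w[212:250,172:226]=1;w&=~((h[...,0]>50)&(h[...,0]<95)&(h[...,1]>90))
u=np.argwhere(w)[:,::-1];q=plane("top",u,0.028)[:,:2]
print('rack',cv2.minAreaRect((q*1000).astype(np.float32)))
R=Ro.from_rotvec(r.get_obs()["orientation"]).as_matrix();print(R.round(2))
print(rel([0.40,0.277,0.30],np.radians(10)))
ci=camera_info("wrist");Rw=np.array(ci["R"]);print(R.T@Rw.T,R.T@(-Rw.T@ci["t"]-r.get_obs()["tcp_pos"]))
E
```

```text
jig ((547.0437622070312, -123.03311157226562), (114.04704284667969, 277.5359191894531), 14.795059204101562)
rack ((493.547119140625, 276.8031311035156), (75.5058822631836, 135.13482666015625), 10.06640625)
[[-0.94  0.33 -0.  ]
 [ 0.33  0.94 -0.  ]
 [-0.   -0.   -1.  ]]
(array([-0.2856, -0.2807,  0.0035]), array([-1.4000e-03,  9.0000e-04,  1.0585e+00]))
[[ 4.35898299e-04 -9.56907968e-01 -2.90391031e-01]
 [ 9.99999773e-01  5.66134047e-04 -3.64473997e-04]
 [ 5.13168321e-04 -2.90390806e-01  9.56907998e-01]] [ 0.07548194  0.00010703 -0.06949383]
```

```bash
python3 -c "
from h import *
print(rel([0.494,0.277,0.30],np.radians(10)))"
```

```text
(array([-0.3743, -0.2495,  0.0035]), array([-1.4000e-03,  9.0000e-04,  1.0585e+00]))
```

Careful with the scale: shifts go in shares of 0.3 m and turns go in shares of 2 rad. That gives: -0.2 m is -0.6667, -0.16 m is -0.5333, 0.6 rad is 0.3.

```bash
echo '[{"pos":[-0.1333, -0.09, 0], "rotvec":[0, 0, 0.06]}, {"pos":[-0.2667, -0.18, 0], "rotvec":[0, 0, 0.12]}, {"pos":[-0.4, -0.2667, 0], "rotvec":[0, 0, 0.18]}, {"pos":[-0.5333, -0.3567, 0], "rotvec":[0, 0, 0.24]}, {"pos":[-0.6667, -0.4433, 0], "rotvec":[0, 0, 0.3]}]' > mv.in && python3 -m pendant mv.in 0.06; python3 -c "
from h import *
print(rel([0.494,0.277,0.30],np.radians(10)))"
```

```text
clock: 0.6
tcp_pos: [0.3691, 0.4431, 0.3036]
orientation: [-1.426, -2.799, 0.001]
contact_force: [0.4, 0.3, -0.7]
grip_width: 0.0598
gripper_force: 0.0
(array([-0.2078,  0.0035,  0.0036]), array([-5.000e-04,  3.000e-04,  4.536e-01]))
```

Scaled: -0.208 m is -0.6933, -0.18 m is -0.6, 0.454 rad is 0.227.

```bash
echo '[{"pos":[-0.15, 0, 0], "rotvec":[0, 0, 0.06]}, {"pos":[-0.3, 0, 0], "rotvec":[0, 0, 0.12]}, {"pos":[-0.45, 0.0033, 0], "rotvec":[0, 0, 0.18]}, {"pos":[-0.6, 0.0067, 0], "rotvec":[0, 0, 0.227]}, {"pos":[-0.6933, 0.01, 0], "rotvec":[0, 0, 0.227]}]' > mv.in && python3 -m pendant mv.in; echo '[{}, {}, {}]' > mv.in && python3 -m pendant mv.in; python3 - <<'E'
from h import *
ci=camera_info("wrist");p,d=grab_frame("wrist");cv2.imwrite("pics/w1.png",p)
np.save("pics/w1.npy",d);W=cloud("wrist",d,ci);m=masks(p)['orange']&(d>0)
for z in (0.055,0.088):
    s=(m&(abs(W[...,2]-z)<0.006)).astype(np.uint8)
    n,l,st,c=cv2.connectedComponentsWithStats(s)
    for i in range(1,n):
        if st[i,4]>60:
            q=W[l==i];rc=cv2.minAreaRect((q[:,:2]*1000).astype(np.float32));print(z,st[i,4],c[i].round(),q.mean(0).round(4),rc)
E
```

```text
clock: 1.1
tcp_pos: [0.4955, 0.2754, 0.3038]
orientation: [2.021, 2.404, -0.001]
contact_force: [0.9, 0.7, -0.6]
grip_width: 0.0597
gripper_force: 0.0
clock: 1.4
tcp_pos: [0.4928, 0.2805, 0.3036]
orientation: [-2.011, -2.413, 0.001]
contact_force: [-0.5, 0.3, 0.3]
grip_width: 0.0599
gripper_force: 0.0
0.055 282 [288. 147.] [0.4898 0.3143 0.0513] ((490.502685546875, 313.5101013183594), (48.821929931640625, 11.187031745910645), 10.363394737243652)
0.055 323 [288. 186.] [0.4965 0.2798 0.0521] ((496.7054443359375, 278.3609619140625), (49.400177001953125, 11.319253921508789), 10.439760208129883)
0.055 340 [288. 223.] [0.5027 0.2448 0.052 ] ((503.3522033691406, 242.79922485351562), (49.12023162841797, 11.537559509277344), 10.45271110534668)
0.088 569 [289. 154.] [0.4904 0.3136 0.0875] ((490.38800048828125, 313.40057373046875), (30.027395248413086, 11.469518661499023), 10.762948036193848)
0.088 541 [289. 198.] [0.4968 0.2783 0.0873] ((497.0195007324219, 277.8520812988281), (29.53464698791504, 12.26451301574707), 9.440912246704102)
0.088 494 [289. 238.] [0.5034 0.2434 0.0871] ((503.7213439941406, 242.8572235107422), (28.8662109375, 11.723981857299805), 10.462174415588379)
```

View pics/w1.png

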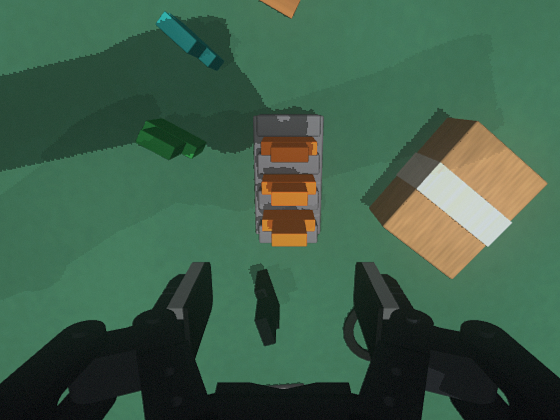

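Wrist view: rack centred, plates at (289,154), (289,198) and (289,238), 36 mm pitch, tops at z≈0.088, yaw ≈10.4°. These agree with the given sizes. The black look-alike is at (265,305), near the low-y end, so I take the far plate (289,154) first.

```bash
python3 -c "
from h import *
print(rel([0.4904,0.3135,0.130],np.radians(10.4)),r.get_obs()['tcp_pos'])"
```

```text
(array([0.0326, 0.0037, 0.1736]), array([-0.0007, -0.0004,  0.0002])) [0.49275776 0.28068723 0.30362764]
```

Scaled: 0.12 m is 0.4, 0.1 m is 0.3333.

```bash
echo '[{"pos":[0.1087, 0.0123, 0.1]}, {"pos":[0.1087, 0.0123, 0.2333]}, {"pos":[0.1087, 0.0123, 0.3333]}, {"pos":[0.1087, 0.0123, 0.4]}, {"pos":[0.1087, 0.0123, 0.4]}]' > mv.in && python3 -m pendant mv.in; python3 -c "
from h import *
print(rel([0.4904,0.3135,0.130],np.radians(10.4)),r.get_obs()['tcp_pos'])"
```

```text
clock: 1.95
tcp_pos: [0.4891, 0.3123, 0.1809]
orientation: [-2.01, -2.413, 0.009]
contact_force: [0.2, -0.1, 0.5]
grip_width: 0.0599
gripper_force: 0.0
(array([0.001 , 0.0018, 0.0509]), array([-0.0055,  0.0024,  0.0001])) [0.48910438 0.31232901 0.18094518]
```

Scaled: 0.0515 m is 0.1717, 0.045 m is 0.15.

```bash
echo '[{"pos":[0.0033, 0.005, 0.0833]}, {"pos":[0.0033, 0.005, 0.15]}, {"pos":[0.0033, 0.005, 0.1717]}, {"pos":[0.0033, 0.005, 0.1717]}, {"pos":[0.0033, 0.005, 0.1717]}]' > mv.in && python3 -m pendant mv.in; echo '[{}, {}, {}, {}, {}]' > mv.in && python3 -m pendant mv.in 0.02 40
```

```text
clock: 2.45
tcp_pos: [0.4934, 0.3138, 0.1337]
orientation: [2.013, 2.411, 0.003]
contact_force: [0.5, -0.1, 0.5]
grip_width: 0.0598
gripper_force: 0.0
clock: 2.95
tcp_pos: [0.4934, 0.3135, 0.1333]
orientation: [2.014, 2.411, 0.002]
contact_force: [-1.2, -0.1, 5.8]
grip_width: 0.0288
gripper_force: 41.5
```

Scaled: -0.12 m is -0.4, -0.09 m is -0.3.

```bash
echo '[{"pos":[0, 0, -0.0667]}, {"pos":[0, 0, -0.1667]}, {"pos":[0, 0, -0.3]}, {"pos":[0, 0, -0.4]}, {"pos":[0, 0, -0.4]}]' > mv.in && python3 -m pendant mv.in; python3 - <<'E'
from h import *
print(rel([0.547+.06*.255,-0.123-.06*.967,0.25],np.radians(14.8)))
E
```

```text
clock: 3.45
tcp_pos: [0.4949, 0.3141, 0.2568]
orientation: [2.014, 2.41, 0.012]
contact_force: [0.2, 0.2, -1.0]
grip_width: 0.0296
gripper_force: 40.8
(array([-0.4992, -0.0216,  0.0047]), array([ 0.007 , -0.0037, -0.0797]))
```

Scaled: -0.225 m is -0.75, -0.175 m is -0.5833, -0.05 rad is -0.025.

```bash
echo '[{"pos":[-0.1, -0.0033, 0], "rotvec":[0, 0, -0.005]}, {"pos":[-0.25, -0.01, 0], "rotvec":[0, 0, -0.01]}, {"pos":[-0.4167, -0.0167, 0], "rotvec":[0, 0, -0.015]}, {"pos":[-0.5833, -0.0233, 0], "rotvec":[0, 0, -0.02]}, {"pos":[-0.75, -0.03, 0], "rotvec":[0, 0, -0.025]}]' > mv.in && python3 -m pendant mv.in; echo '[{"pos":[-0.1667, -0.0067, 0], "rotvec":[0, 0, -0.005]}, {"pos":[-0.3333, -0.0133, 0], "rotvec":[0, 0, -0.01]}, {"pos":[-0.5, -0.02, 0], "rotvec":[0, 0, -0.015]}, {"pos":[-0.6333, -0.0267, 0], "rotvec":[0, 0, -0.015]}, {"pos":[-0.7333, -0.0333, 0], "rotvec":[0, 0, -0.015]}]' > mv.in && python3 -m pendant mv.in;echo '[{"pos":[-0.1333, -0.0067, 0]}, {"pos":[-0.18, -0.01, 0]}, {"pos":[-0.18, -0.01, 0]}, {"pos":[-0.18, -0.01, 0]}]' > mv.in && python3 -m pendant mv.in; python3 - <<'E'
from h import *
ci=camera_info("wrist");p,d=grab_frame("wrist");cv2.imwrite("pics/w2.png",p)
np.save("pics/w2.npy",d);print(ci);print(r.get_obs()['tcp_pos'])
import pickle;pickle.dump(ci,open("pics/w2.pkl","wb"))
E
```

```text
clock: 3.95
tcp_pos: [0.5235, 0.0883, 0.2516]
orientation: [-1.952, -2.461, 0.002]
contact_force: [1.3, -0.7, -1.4]
grip_width: 0.0295
gripper_force: 40.8
clock: 4.45
tcp_pos: [0.5637, -0.1297, 0.2516]
orientation: [-1.92, -2.487, 0.002]
contact_force: [0.8, 0.8, -0.7]
grip_width: 0.0294
gripper_force: 40.7
clock: 4.85
tcp_pos: [0.5748, -0.1781, 0.2515]
orientation: [-1.914, -2.488, 0.0]
contact_force: [-0.7, 0.8, -0.6]
grip_width: 0.0292
gripper_force: 40.8
{'camera_matrix': array([[363.02716617,   0.        , 282.67493085],
       [  0.        , 363.02716617, 208.31933189],
       [  0.        ,   0.        ,   1.        ]]), 'R': array([[ 0.966461  ,  0.2568102 , -0.00128762],
       [ 0.24619279, -0.92505392,  0.28924791],
       [ 0.0730907 , -0.27986383, -0.95725336]]), 't': array([-0.50827791, -0.32763728,  0.23713558])}
[ 0.57500897 -0.17740707  0.25163305]
```

View pics/w2.png

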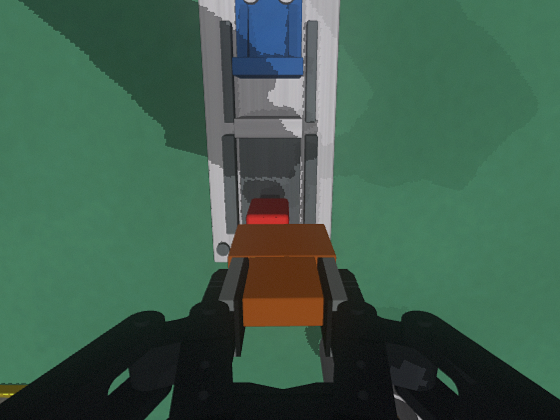

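Wrist view with the plate held: blue bracket at (267,60), pad front top edge near row 120–135, red handle at (267,212). Next I extract the geometry from depth.

```bash
python3 - <<'E'
from h import *
import pickle
ci=pickle.load(open("pics/w2.pkl","rb"));p=cv2.imread("pics/w2.png");d=np.load("pics/w2.npy");W=cloud("wrist",d,ci);m=masks(p)
v,u=np.mgrid[:420,:560]
b=(d>0)&(v<215)&(u>195)&(u<345)&(W[...,2]>0.004)&(W[...,2]<0.012)
# base edges: leftmost/rightmost base px per row
L=[];Rr=[]
for row in range(5,200,3):
    x=np.where(b[row])[0]
    if len(x)>3:L.append(W[row,x[0]]);Rr.append(W[row,x[-1]])
for n,q in (('L',L),('R',Rr)):
    q=np.array(q);vx,vy,x0,y0=cv2.fitLine((q[:,:2]*1000).astype(np.float32),cv2.DIST_HUBER,0,.01,.01).ravel();print(n,np.degrees(np.arctan2(vy,vx)),x0,y0)
    if n=='L':A=(vx,vy,x0,y0)
    else:B=(vx,vy,x0,y0)
dirs=np.array([A[:2],B[:2]]);dirs*=np.sign(dirs[:,1:]);e=dirs.mean(0);e/=np.linalg.norm(e);n=np.array([-e[1],e[0]])
sa=n@A[2:];sb=n@B[2:];print('width',sa-sb,'yaw',np.degrees(np.arctan2(e[1],e[0])));mid=(sa+sb)/2
# profile along e at jig |y|<20, relative s = e.X
X=W.copy();S=X[...,:2]@e*1000;T=X[...,:2]@n*1000-mid
for t0 in (-18,0,18):
  c=(d>0)&(abs(T-t0)<1.0)&(v<222)&(W[...,2]<0.1)&(W[...,2]>0)
  o=np.argsort(S[c]);o=o[::-1]
  print(t0,[(round(float(a)),round(float(z*1000))) for a,z in zip(S[c][o],X[...,2][c][o])][::2])
print('mid',mid,'e',e,'n',n)
red=m['red']&(W[...,2]>0.078)&(v<230);print('red top',W[red].mean(0), T[red].mean(),S[red].min(),S[red].max(),T[red].min(),T[red].max())
E
```

```text
L -75.05359 488.56677 -113.36807
R -75.1176 597.21875 -98.78766
width 108.74429 yaw 104.9144
-18 [(-176, 21), (-176, 21), (-177, 20), (-177, 18), (-177, 19), (-179, 22), (-180, 23), (-180, 23), (-181, 24), (-181, 25), (-182, 24), (-182, 24), (-183, 25), (-184, 25), (-185, 25), (-186, 27), (-186, 26), (-187, 27), (-188, 28), (-189, 28), (-189, 28), (-190, 28), (-191, 29), (-191, 29), (-192, 30), (-193, 30), (-194, 31), (-194, 30), (-195, 31), (-196, 32), (-196, 31), (-197, 32), (-198, 32), (-199, 33), (-199, 33), (-200, 34), (-201, 33), (-201, 34), (-202, 35), (-203, 34), (-203, 34), (-205, 34), (-206, 35), (-206, 35), (-207, 36), (-208, 36), (-208, 36), (-209, 37), (-210, 37), (-211, 38), (-211, 38), (-212, 39), (-213, 39), (-213, 40), (-214, 40), (-215, 40), (-215, 40), (-216, 40), (-216, 41), (-218, 49), (-218, 50), (-218, 50), (-219, 49), (-220, 50), (-220, 51), (-220, 50), (-221, 48), (-221, 50), (-222, 49), (-222, 49), (-222, 50), (-223, 50), (-224, 50), (-224, 50), (-224, 50), (-225, 48), (-225, 50), (-225, 49), (-226, 49), (-226, 51), (-227, 49), (-227, 49), (-227, 50), (-228,
[... 7760 characters left out ...]
4, 23), (-304, 25), (-305, 23), (-305, 24), (-306, 23), (-307, 24), (-308, 24), (-308, 23), (-309, 24), (-310, 24), (-310, 22), (-311, 23), (-311, 24), (-312, 24), (-312, 23), (-313, 23), (-314, 24), (-315, 23), (-316, 24), (-316, 24), (-318, 23), (-318, 23), (-319, 24), (-320, 23), (-321, 21), (-322, 23), (-323, 23), (-324, 23), (-325, 22), (-325, 24), (-326, 23), (-327, 23), (-328, 23), (-329, 24), (-329, 22), (-330, 24), (-330, 24), (-331, 24), (-332, 23), (-333, 25), (-335, 24)]
mid -497.30164 e [-0.25737572  0.96631145] n [-0.96631145 -0.25737572]
red top [ 0.56416511 -0.18496178  0.0850424 ] -0.25290321202039046 -327.85868873564493 -320.5494511769548 -14.582913078198317 14.475166620756
```

Gap ≈ 29.5 mm (pad face s=-259, bracket face s=-229.5), and the handle front at s=-321 agrees with the given 70 mm offset. Now the pose of the plate in the hand and the move to the gap.

```bash
cat >> h.py <<'E'
e=np.array([-0.25737572,0.96631145]);nn=np.array([-0.96631145,-0.25737572]);MID=-0.49730
def jw(s,t,z): return np.r_[e*s+nn*(MID+t),z]   # s along jig x, t lateral, m
def tj(X): return np.array([X[...,0]*e[0]+X[...,1]*e[1],X[...,0]*nn[0]+X[...,1]*nn[1]-MID,X[...,2]])
JY=np.radians(14.914)
E
python3 - <<'E'
from h import *
import pickle
ci=pickle.load(open("pics/w2.pkl","rb"));p=cv2.imread("pics/w2.png");d=np.load("pics/w2.npy");W=cloud("wrist",d,ci);m=masks(p)['orange']&(d>0)
o=r.get_obs();T=Ro.from_rotvec(o["orientation"]).inv().apply((W[m]-o["tcp_pos"]))*1000
T=T[T[:,2]>30]
for z in range(30,140,8):
    q=T[abs(T[:,2]-z)<4]
    if len(q)>5:print(z,len(q),'x',np.percentile(q[:,0],[5,50,95]).round(1),'y',q[:,1].min().round(1),q[:,1].max().round(1))
print(rel(jw(-.2380,0,0.25),JY), tj(o["tcp_pos"]))
E
```

```text
46 2648 x [-5.1  1.2  5.7] y -16.3 13.0
54 777 x [5.  5.5 6. ] y -15.9 12.8
62 655 x [5.  5.5 6. ] y -15.8 12.7
70 581 x [5.1 5.5 6. ] y -16.0 12.8
78 443 x [5.  5.5 6. ] y -26.5 13.0
86 757 x [4.8 5.4 5.9] y -26.8 22.5
94 586 x [5.1 5.5 5.9] y -26.2 22.0
102 481 x [5.1 5.5 5.8] y -26.4 22.0
110 405 x [5.1 5.4 5.8] y -26.3 21.4
118 323 x [5.1 5.5 5.8] y -26.5 21.1
126 178 x [5.1 5.4 5.7] y -25.2 21.0
(array([ 0.0814, -0.0126,  0.0018]), array([-0.001 , -0.0016,  0.0004])) [-0.31942383 -0.01267747  0.25163305]
```

Scaled: 0.082 m is 0.2733, -0.011 m is -0.0367.

```bash
echo '[{"pos":[0.1333, -0.02, 0]}, {"pos":[0.2333, -0.0367, 0]}, {"pos":[0.2733, -0.0367, 0.0333]}, {"pos":[0.2733, -0.0367, 0.1333]}, {"pos":[0.2733, -0.0367, 0.1667]}]' > mv.in && python3 -m pendant mv.in;echo '[{}, {}]' > mv.in && python3 -m pendant mv.in; python3 - <<'E'
from h import *
o=r.get_obs();print(tj(o["tcp_pos"]),rel(jw(-.2375,.0017,0.1365),JY))
E
```

```text
clock: 5.4
tcp_pos: [0.5423, -0.1007, 0.2001]
orientation: [-1.91, -2.49, 0.002]
contact_force: [-0.6, 0.2, -1.6]
grip_width: 0.029
gripper_force: 40.7
clock: 5.6
tcp_pos: [0.5439, -0.1032, 0.2027]
orientation: [1.916, 2.489, -0.0]
contact_force: [0.3, -0.0, -0.1]
grip_width: 0.0291
gripper_force: 40.7
[-0.23968228 -0.00176378  0.2027428 ] (array([ 0.0022, -0.0035,  0.0662]), array([ 0.0001,  0.0005, -0.0017]))
```

Scaled: 0.062 m is 0.2067, 0.002 m is 0.0067.

```bash
echo '[{"pos":[0.0067, 0, 0.0667]}, {"pos":[0.0067, 0, 0.1333]}, {"pos":[0.0067, 0, 0.1833]}, {"pos":[0.0067, 0, 0.2067]}, {"pos":[0.0067, 0, 0.2067]}]' > mv.in && python3 -m pendant mv.in;echo '[{}, {}]' > mv.in && python3 -m pendant mv.in
```

```text
clock: 6.1
tcp_pos: [0.5429, -0.1011, 0.14]
orientation: [-1.916, -2.489, 0.001]
contact_force: [0.4, -0.7, -0.7]
grip_width: 0.0296
gripper_force: 40.8
clock: 6.3
tcp_pos: [0.5437, -0.1011, 0.1412]
orientation: [1.916, 2.488, 0.001]
contact_force: [-0.3, 0.3, -1.2]
grip_width: 0.0294
gripper_force: 40.8
```

Scaled: 0.0055 m is 0.0183, 0.004 m is 0.0133.

```bash
echo '[{"pos":[0, 0, 0.0067]}, {"pos":[0, 0, 0.0133]}, {"pos":[0, 0, 0.0183]}, {"pos":[0, 0, 0.0183]}, {"pos":[0, 0, 0.0183]}]' > mv.in && python3 -m pendant mv.in; echo '[{}, {}, {}]' > mv.in && python3 -m pendant mv.in 0.055;echo '[{"pos":[0, 0, -0.0667]}, {"pos":[0, 0, -0.1667]}, {"pos":[0, 0, -0.3]}, {"pos":[-0.1, 0, -0.3667]}, {"pos":[-0.1833, 0, -0.3667]}]' > mv.in && python3 -m pendant mv.in;echo '[{"pos":[-0.0833, 0, 0]}, {"pos":[-0.1, 0, 0]}, {"pos":[-0.1, 0, 0]}]' > mv.in && python3 -m pendant mv.in; cat > m.py <<'E'
from h import *
import sys
o=r.get_obs();ci=camera_info("wrist");p,d=grab_frame("wrist");cv2.imwrite(f"pics/{sys.argv[1]}.png",p);W=cloud("wrist",d,ci)
m=masks(p);J=np.moveaxis(tj(W),0,-1)*1000;ok=(d>0)&(abs(J[...,1])<24)
def st(n,k):
    q=J[k&ok]
    if len(q)>10:print(n,len(q),'s',np.percentile(q[:,0],[2,50,98]).round(1),'t',np.percentile(q[:,1],[2,50,98]).round(1),'z',np.percentile(q[:,2],[2,50,98]).round(1))
z=J[...,2];s=J[...,0]
st('tab top',m['orange']&(z>85)&(z<94));st('shoulder',m['orange']&(z>49)&(z<57))
st('bracket top',m['blue']&(z>46)&(z<54));st('pad top',~m['orange']&~m['blue']&(z>49)&(z<55)&(s<-230)&(s>-285));st('handle',m['red']&(z>80)&(z<90))
print('tcp',tj(o['tcp_pos'])*1000)
E
python3 m.py w3
```

```text
clock: 6.8
tcp_pos: [0.5432, -0.1009, 0.1354]
orientation: [1.916, 2.489, 0.001]
contact_force: [-2.1, 0.4, 4.9]
grip_width: 0.0292
gripper_force: 41.4
clock: 7.1
tcp_pos: [0.5431, -0.1008, 0.1348]
orientation: [1.916, 2.49, -0.0]
contact_force: [0.2, 0.6, 0.5]
grip_width: 0.0553
gripper_force: 0.0
clock: 7.6
tcp_pos: [0.5591, -0.1549, 0.2485]
orientation: [1.911, 2.487, 0.006]
contact_force: [-0.4, -0.4, -0.5]
grip_width: 0.0547
gripper_force: 0.0
clock: 7.9
tcp_pos: [0.5646, -0.1837, 0.2446]
orientation: [-1.918, -2.488, 0.001]
contact_force: [-0.1, -0.2, -0.9]
grip_width: 0.0549
gripper_force: 0.0
tab top 1000 s [-242.8 -237.3 -231.8] t [-13.4   1.6  15.2] z [87.9 89.5 90.9]
shoulder 336 s [-242.7 -237.4 -231.7] t [-23.4 -17.1  23.8] z [51.  52.6 54.1]
bracket top 1128 s [-228.3 -222.5 -217.5] t [-23.2  -0.1  22.9] z [47.9 49.5 50.9]
pad top 1378 s [-272.5 -265.5 -258.8] t [-23.2  -0.7  23.1] z [50.1 51.6 53. ]
handle 911 s [-334.8 -327.4 -321. ] t [-13.9  -0.5  13.5] z [83.  85.4 86.8]
tcp [-322.86090746   -0.97513296  244.62317033]
```

View pics/w3.png

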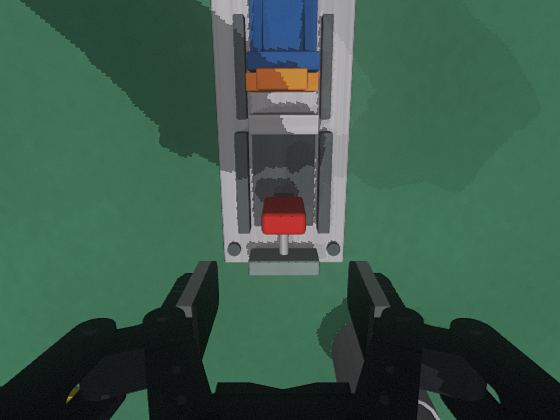

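Plate A stands upright and free in the gap (face to bracket ≈3 mm). The handle is at (284,212), free on all sides. Next I pinch it from above.

Scaled: 0.116 m is 0.3867, 0.1 m is 0.3333.

```bash
echo '[{"pos":[-0.0167, 0.0033, 0.1]}, {"pos":[-0.0167, 0.0033, 0.2333]}, {"pos":[-0.0167, 0.0033, 0.3333]}, {"pos":[-0.0167, 0.0033, 0.3867]}, {"pos":[-0.0167, 0.0033, 0.3867]}]' > mv.in && python3 -m pendant mv.in;echo '[{}, {}]' > mv.in && python3 -m pendant mv.in; python3 -c "
from h import *
print(tj(r.get_obs()['tcp_pos']))"
```

```text
clock: 8.45
tcp_pos: [0.5659, -0.1859, 0.1268]
orientation: [-1.911, -2.488, 0.002]
contact_force: [-1.2, 0.6, 0.4]
grip_width: 0.0552
gripper_force: 0.0
clock: 8.65
tcp_pos: [0.5681, -0.1877, 0.1305]
orientation: [1.914, 2.488, 0.002]
contact_force: [0.8, 0.2, 0.4]
grip_width: 0.055
gripper_force: 0.0
[-0.32762669 -0.00338968  0.13054853]
```

Scaled: 0.005 m is 0.0167, 0.003 m is 0.01.

```bash
echo '[{"pos":[0, -0.0033, 0.01]}, {"pos":[0, -0.0033, 0.0167]}, {"pos":[0, -0.0033, 0.0167]}]' > mv.in && python3 -m pendant mv.in; echo '[{}, {}, {}, {}, {}]' > mv.in && python3 -m pendant mv.in 0.02 80;echo '[{"pos":[0.0067, 0, 0]}, {"pos":[0.0133, 0, 0]}, {"pos":[0.02, 0, 0]}, {"pos":[0.0267, 0, 0]}, {"pos":[0.0333, 0, 0]}]' > mv.in && python3 -m pendant mv.in;  python3 -c "
from h import *
print(tj(r.get_obs()['tcp_pos']))"
```

```text
clock: 8.95
tcp_pos: [0.5661, -0.1878, 0.124]
orientation: [1.916, 2.49, 0.0]
contact_force: [0.1, 0.0, 0.7]
grip_width: 0.055
gripper_force: 0.0
clock: 9.45
tcp_pos: [0.5661, -0.1879, 0.1242]
orientation: [1.916, 2.49, 0.0]
contact_force: [-1.8, 1.1, 5.5]
grip_width: 0.0293
gripper_force: 78.8
clock: 9.95
tcp_pos: [0.5637, -0.1786, 0.1242]
orientation: [1.916, 2.488, -0.0]
contact_force: [-0.4, -4.0, 4.3]
grip_width: 0.0289
gripper_force: 79.0
[-0.31768999 -0.00141635  0.12418105]
```

Scaled: 0.0055 m is 0.0183, 0.004 m is 0.0133.

```bash
echo '[{"pos":[0.0067, 0, 0]}, {"pos":[0.0133, 0, 0]}, {"pos":[0.0183, 0, 0]}, {"pos":[0.0183, 0, 0]}]' > mv.in && python3 -m pendant mv.in;  for i in 1 2 3; do echo '[{"pos":[0.0033, 0, 0]}, {"pos":[0.0033, 0, 0]}, {"pos":[0.0033, 0, 0]}]' > mv.in && python3 -m pendant mv.in | grep force; python3 -c "
from h import *
o=r.get_obs();print(tj(o['tcp_pos'])*1000+[327.3,0,0],o['contact_force'][:2]@e)"; done
```

```text
clock: 10.35
tcp_pos: [0.5623, -0.1732, 0.1242]
orientation: [1.916, 2.489, -0.0]
contact_force: [-1.3, -3.2, 5.9]
grip_width: 0.0286
gripper_force: 79.2
contact_force: [-0.8, -5.1, 5.3]
gripper_force: 79.2
[ 16.05654239  -1.40262939 124.16177363] -4.692564039928554
contact_force: [-0.6, -5.1, 5.7]
gripper_force: 79.1
[ 16.98877139  -1.39155135 124.1857225 ] -4.8277829915213175
contact_force: [0.0, -5.9, 4.6]
gripper_force: 79.0
[ 17.51952258  -1.38908345 124.18191645] -5.700316208261412
```

Scaled: 0.001 m is 0.0033.

```bash
for i in 1 2 3; do echo '[{"pos":[0.0033, 0, 0]}, {"pos":[0.0033, 0, 0]}, {"pos":[0.0033, 0, 0]}]' > mv.in && python3 -m pendant mv.in | grep force; python3 -c "
from h import *
o=r.get_obs();print(tj(o['tcp_pos'])*1000+[327.3,0,0],o['contact_force'][:2]@e)"; done; python3 m.py w4
```

```text
contact_force: [2.0, -7.7, 2.5]
gripper_force: 78.9
[ 17.65587948  -1.3733253  124.19950479] -7.921309800963464
contact_force: [3.1, -10.7, 1.0]
gripper_force: 79.0
[ 17.73527169  -1.34547758 124.21420869] -11.101191129013557
contact_force: [4.4, -13.1, -1.9]
gripper_force: 79.2
[ 17.84348947  -1.29950607 124.23572001] -13.737832192391423
tab top 4571 s [-240.7 -235.1 -229.6] t [-13.4   1.4  15. ] z [88.1 89.5 90.8]
shoulder 638 s [-240.7 -235.1 -229.8] t [-23.7 -20.   23.8] z [51.2 52.5 53.8]
bracket top 3283 s [-227.3 -221.7 -217.5] t [-23.2   0.8  23.2] z [48.1 49.5 50.8]
pad top 3862 s [-255.  -249.1 -242.3] t [-23.2  -0.2  23.2] z [50.2 51.5 52.9]
handle 3368 s [-317.4 -308.9 -303. ] t [-13.7  -0.3  13.4] z [81.  85.2 86.5]
tcp [-309.45651053   -1.29950607  124.23572001]
```

View pics/w4.png

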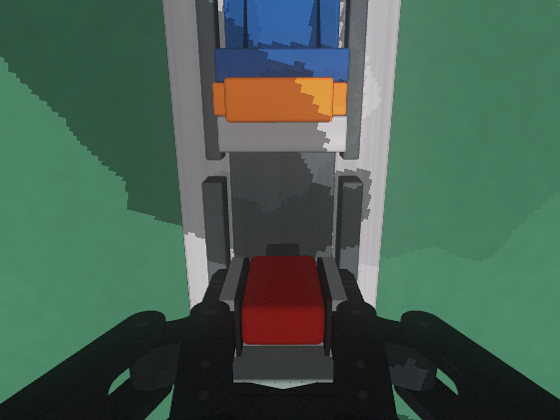

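The pad stopped at 17.7 mm, below 18.5 and 2.3 mm short of its stop, while force rose. Wrist view: the orange plate at (280,100) lies flush between the pad (280,135) and the bracket (280,62). So one plate is enough. I firm up the push slightly and confirm it is steady.

Scaled: 0.001 m is 0.0033, 0.0005 m is 0.0017.

```bash
echo '[{"pos":[0.0017, 0, 0]}, {"pos":[0.0033, 0, 0]}, {"pos":[0.0033, 0, 0]}]' > mv.in && python3 -m pendant mv.in | grep force; echo '[{}, {}, {}, {}, {}]' > mv.in && python3 -m pendant mv.in; echo '[{}, {}, {}, {}, {}]' > mv.in && python3 -m pendant mv.in|grep force; python3 -c "
from h import *
o=r.get_obs();print(tj(o['tcp_pos'])*1000+[327.3,0,0],o['contact_force'][:2]@e)"; python3 m.py w5
```

```text
contact_force: [5.5, -16.1, -3.8]
gripper_force: 79.1
clock: 13.0
tcp_pos: [0.5614, -0.1706, 0.1242]
orientation: [1.915, 2.481, -0.004]
contact_force: [6.2, -15.9, -4.7]
grip_width: 0.029
gripper_force: 79.1
contact_force: [5.3, -15.8, -4.4]
gripper_force: 79.1
[ 17.90099159  -1.29159112 124.25130079] -16.667620035293677
tab top 4589 s [-240.7 -235.  -229.6] t [-13.4   1.2  15. ] z [88.2 89.5 90.8]
shoulder 654 s [-240.8 -235.1 -229.7] t [-23.8 -20.   23.9] z [51.1 52.4 53.9]
bracket top 3320 s [-227.3 -221.7 -217.5] t [-23.3   0.8  23.2] z [48.  49.5 50.9]
pad top 3856 s [-255.  -249.2 -242.3] t [-23.3  -0.2  23.2] z [50.2 51.5 52.8]
handle 3406 s [-317.6 -308.9 -303. ] t [-13.6  -0.3  13.4] z [81.  85.3 86.5]
tcp [-309.39900841   -1.29159112  124.25130079]
```

The push is steady at 16–17 N, and the plate and pad are not moving, so I hand in.

```bash
python3 -c "
from bench import r
print(r.hand_in())"
```

```text
the job is handed in; nothing more can be done
None
```

I handed the job in with one orange plate packed upright in the gap: the pad is held by its handle at about 17 N, stopped at about 17.8 mm (20 mm hard stop not reached), and the pot, box and gasket were not touched.

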